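# Lock the glass case

## Task

Shut the lid of the white glass case so that its tab lies on the steel lock, then swing the lock's shackle round until its free leg is over the tab's eye, and press it down until the hidden pawl clicks and it stays down by itself. Feel for the click and press no harder than it takes, for the lock's thin bracket bends at about 35 N; leave the glasses and mugs standing where they are.

Things in the scene. Friction and masses are not known exactly. Their poses are not given: they have to be found in the camera images.
- case: the white glass case, a box 220 (x) by 300 (y) by 100 mm high fixed to the worktop, full of glasses; its lid is hinged along the top of the +x wall. Origin: centre of the underside; z up; -x is its front, where the lock is, roughly towards the robot
- lid (a joint): opening angle of the case's lid (rad): 0 shut, 0.4 to 0.65 at the start; it stays where it is left and needs about 5 N of pushing down near its front to close. The lid is 8 mm thick; its hinge line lies along y at x = +110 mm, z = 100 mm of the case frame. Shut, its top is 108 mm above the worktop
- lid_front (a point): middle of the upper front edge of the lid, 220 mm from the hinge line. A steel tab 36 mm wide and 5 mm thick juts 52 mm forward from the lid's front (centred 35 mm to -y of the case's middle, under-side level with the lid's); shut, it lies on the lock and its square eye, 16 mm across, is over the lock's hole
- lock_body (a joint): how far the bracket that carries the lock has been bent down (m): about 0 at rest, springy, 1 mm for every 15 N of push on the lock. More than 2.3 mm (35 N) spoils it
- eye (a point): middle of the lock's empty hole, at the height of the shut tab's upper face (105 mm above the worktop). The lock is a dark steel block 44 (x) by 110 (y) by 86 mm, top 98 mm above the worktop, in front of the case, its middle at x = -140 mm, y = 0 of the case frame
- heel (a point): where the shackle's long leg (the heel) leaves the lock's top, 35 mm to +y of the lock's middle; the shackle swings about the vertical line through it
- shackle (a joint): swing of the shackle about the heel (rad): 0 when its free leg (the toe) is over the eye, + when the toe is swung out towards the case's front (case -x; at pi/2 the shackle points straight out), 0.7 to 1.4 at the start. It has no stop at 0 (it turns on to -0.25), and stays where it is left. The toe enters the eye within about +-0.03 rad, its round end a little beyond that. Seen from above, decreasing values turn counter-clockwise
- riser (a joint): how far the shackle has been pushed down (m): 0 when fully up, as at the start. A spring lifts it again (3 N at the top, 9 N lower down) unless the pawl has caught. The toe reaches the tab's upper face at 0.005. The pawl catches somewhere between 0.032 and 0.058, set differently each time and not to be seen; over the last 10 mm before that it takes up to about 16 N, then yields with a click, and the shackle meets a hard stop 3 mm farther on
- crown (a point): top of the shackle's cross bar, in its middle, halfway between heel and toe (35 mm from each). The shackle is a plain steel U of 12 mm round bar, legs 70 mm apart between centres; fully up, the top of the cross bar is 210 mm above the worktop and its straight part is 42 mm long
- toe (a point): lowest point of the shackle's free leg, 100 mm below the top of the cross bar; fully up it is 110 mm above the worktop
- mug_a: a blue glazed mug, 84 mm wide, 85 mm tall, handle on its +y side; a bystander. Origin: centre of its underside as it stands, z up
- mug_b: a second mug like it; a bystander. Origin: centre of its underside as it stands, z up
- tumbler_a: a clear tumbler, 70 mm wide, 115 mm tall; a bystander. Origin: centre of its underside as it stands, z up
- tumbler_b: a second tumbler like it; a bystander. Origin: centre of its underside as it stands, z up
- short_glass: a clear low glass, 70 mm wide, 85 mm tall; a bystander. Origin: centre of its underside as it stands, z up
- stem_glass: a stemmed glass standing upside down, 82 mm wide, 167 mm tall, its foot uppermost; a bystander. Origin: centre of its underside as it stands, z up

How it is judged:
By the outcome, as a careful person would: the job done as asked, in the order asked, and still so for the second after the job is handed in, with the robot touching nothing.
It also fails if it takes over 48 s, if anything falls off the work surface, if the arm or the gripper's body presses on something with over 40 N, if the wrist force passes 120 N, or if a joint passes its speed limit or range.

## Robot

A 6-joint arm with a two-finger parallel gripper is mounted at the origin on the work surface. World frame = base frame: x ahead of the robot, y to its left, z up, the work surface at z = 0. Lengths are in m, angles in degrees, forces in N, time in s.
With the tool pointing down it reaches from about 0.375 to 0.9 m from the base axis. Payload 3.1 kg.
Tool frame: the origin (TCP) lies at the very end of the fingers, on their centre line; the grasp point (between the pads) lies 19 mm behind it (bot.grip_point_offset is the distance from the TCP to the grasp point, in m); z points along the fingers, x is the direction in which the jaws open and shut, and the axes are right-handed (so a half turn about z gives the same grasp; the last joint's range is limited). The gripper opens to 87 mm and grips with 3 to 60 N. Pads are 19 mm wide; open, the fingers measure 117 mm over their backs; the gripper's body (75 mm by 190 mm) begins 51 mm behind the grasp point.
Start: joints at [63.34, 30.224, 82.088, -0, 67.689, -10.227], TCP at [0.177, 0.599, 0.223] pointing down, gripper open.
Joint ranges: [-176.69, 176.69], [-43.24, 126.21], [12.49, 139.97], [-82, 262], [0, 151.66], [-163.58, 163.58]. Speed limits (degrees/s): [159.86, 159.86, 180, 180, 180, 180].

## Interface

Orientations are given as a 3x3 rotation matrix whose columns are the frame's x, y, z axes.
In Python, from rig import bot, capture, recognise, place_of gives the robot as it stands.
- The arm moves only by the tool send_rows, never from a script. Its argument "motion" is a list of rows, each a list of 2 entries, a list of its own where there are three numbers: the shift along the tool's x, y, z in mm, then the turn about the tool's z in rad. A call has exactly 5 rows; each row shifts and turns the pose as measured when the row begins, along the tool's axes as they then stand; what a row does not reach is not made up. A row lasts 1/12 s, in which the tool goes at most 41.7 mm and 7.16 degrees, less where a joint would pass 70% of its speed; a pose out of reach is approached as far as the arm can. A call with a gripper value outside its range is refused whole. "gripper" is the closure, from 0 (fully open) to 1 (shut), set as the call begins (left out, the last holds). The fingers move at their own pace and stop on an object; the grip force is fixed at half the most. Time passes only in rows, so rows that do not move let the fingers close, or fill a call up. It gives the time, the measured TCP pose, the force and the opening at its end, in the units of the state.
- bot.read_state(): the state, without advancing time (a new reading comes with each control period).
- capture(name): name is "side" or "top"; returns a dict with "image" (480x640x3 uint8, blue, green, red), "fx", "fy", "cx", "cy" (pixels), "rvec" (rotation vector, rad) and "tvec" (3), from world to camera coordinates, as OpenCV has them. Camera axes: x right, y down, z forward; pixel columns grow to the right and rows downward; lengths in m; the calibration is good to about 2 mm. A picture is of the moment at which its call begins. There is no depth.
- bot.hand_in(): hands the job in, once; it reports no verdict.
Trained networks look in the newest picture that a camera, given by its name, has taken for a name from the list of things; names that differ only in an ending like _2 or _b are one class to them, and where a whole thing is asked for, a point or a joint stands for the part that bears it (a point fixed in the world has none). Each returns a list of dicts, best first, with "p" (0 to 1); they miss things now and then, are a little off and sometimes report something else, mostly with a low value. They report only what shows in the picture. A call takes as long as a camera call.
- recognise(camera, target): "xy" ([column, row] in pixels, amid what is visible of it).
- place_of(camera, target): "xy" ([column, row] in pixels: a listed point, or the origin of a listed thing).
The state is a dict: "time_s": time; "joint_positions": joint angles; "qvel": joint speeds; "tau": joint torques, N m; "position": TCP position; "tcp_rot": TCP orientation; "force": force on the tool from outside, world axes, zero at the start; "moment": the same for the moment, N m; "opening": opening from 0.0 (shut) to 1.0 (fully open).
Only numpy, scipy, OpenCV 4.12 (cv2) and the standard library are available. Lean on these libraries where they do the work, as an engineer would, in place of code of your own. Each camera call takes 0.05 s, during which the arm holds its last target.

## Working session

There is one attempt and no reset: what is moved stays moved. The work goes in short steps, Python scripts to look and compute and a tool call to move; the robot and the scene stay as the last step left them, time stands still between calls to the robot, and variables do not carry over. Pictures are saved under pics/ and viewed, and the job is handed in when it is done.

Besides the shell and the picture viewer there is one more tool, called after ">>>" by a JSON object that holds its "name" and its "arguments", one argument or row to a line. send_rows: Moves the arm, as the interface text tells. Its arguments: {"type":"object","properties":{"motion":{"type":"array","items":{"type":"array"}},"gripper":{"type":"number"}},"required":["motion"]}

```bash
mkdir -p pics; ls; cat > h.py <<'E'
import numpy as np, cv2
from rig import bot, capture, recognise, place_of
def cam(n,save=None):
    c=capture(n)
    if save: cv2.imwrite('pics/%s.png'%save,c['image'])
    return c
def P(c):
    R=cv2.Rodrigues(np.array(c['rvec'],float))[0];K=np.array([[c['fx'],0,c['cx']],[0,c['fy'],c['cy']],[0,0,1.]])
    return K@np.c_[R,np.array(c['tvec'],float).reshape(3)]
def tri(c1,p1,c2,p2):
    X=cv2.triangulatePoints(P(c1),P(c2),np.array(p1,float).reshape(2,1),np.array(p2,float).reshape(2,1))
    return (X[:3]/X[3]).ravel()
def proj(c,X):
    q=P(c)@np.r_[X,1.];return q[:2]/q[2]
def atz(c,p,z):
    M=P(c);A=np.c_[M[:,:2],-np.r_[p,1.]];b=-(M[:,2]*z+M[:,3]);s=np.linalg.solve(A,b);return np.r_[s[:2],z]
E
python3 - <<'E'
from h import *
ct=cam('top','t0');cs=cam('side','s0')
for n in ['case','lid_front','eye','heel','crown','toe','mug_a','tumbler_a','short_glass','stem_glass']:
    a=place_of('top',n);b=place_of('side',n)
    print(n,[(np.round(x['xy']),round(x['p'],2)) for x in a[:3]],[(np.round(x['xy']),round(x['p'],2)) for x in b[:3]])
    if a and b: print('   ',tri(ct,a[0]['xy'],cs,b[0]['xy']).round(4))
print(bot.read_state())
E
```

```text
pics
case [] [(array([350., 329.]), 0.97), (array([294., 308.]), 0.57), (array([296., 330.]), 0.37)]
lid_front [(array([384., 271.]), 0.88)] [(array([336., 279.]), 0.57), (array([404., 430.]), 0.27)]
    [ 0.5591 -0.1173  0.2252]
eye [(array([402., 296.]), 0.72), (array([319., 332.]), 0.71)] [(array([323., 346.]), 0.6)]
    [ 0.5094 -0.1728  0.107 ]
heel [(array([375., 303.]), 0.93)] []
crown [(array([461., 219.]), 0.26)] [(array([296., 309.]), 0.81)]
    [ 0.5534 -0.2383  0.3613]
toe [(array([399., 328.]), 0.51)] []
mug_a [(array([438., 298.]), 0.64), (array([272., 277.]), 0.63)] [(array([351., 416.]), 0.73), (array([277., 268.]), 0.71)]
    [ 0.5127 -0.2831 -0.0018]
tumbler_a [(array([458., 218.]), 0.89), (array([319., 333.]), 0.83)] [(array([248., 328.]), 0.89), (array([445., 394.]), 0.73)]
    [ 0.5122 -0.2394  0.4003]
short_glass [(array([468., 268.]), 0.62)] [(array([404., 430.]), 0.88), (array([295., 328.]), 0.47)]
    [ 0.5888 -0.3585  0.    ]
stem_glass [(array([287., 314.]), 0.7)] [(array([252., 295.]), 0.96)]
    [ 0.4674  0.0977 -0.0006]
{'time_s': 1.1, 'joint_positions': array([ 6.33399171e+01,  3.02228642e+01,  8.20877548e+01, -8.38109253e-04,
        6.76884138e+01, -1.02277298e+01]), 'qvel': array([-0.00541697,  0.06691989,  0.03615697,  0.00136315, -0.06360389,
        0.04555983]), 'tau': array([-6.90583911e-04, -4.40019858e+01, -1.76985204e+01,  6.33624871e-02,
        5.05705120e-02, -4.85376961e-05]), 'position': array([0.17677339, 0.59945967, 0.22255497]), 'tcp_rot': array([[ 2.82877779e-01,  9.59155963e-01,  1.96684971e-05],
       [ 9.59155963e-01, -2.82877779e-01,  9.01454936e-06],
       [ 1.42101395e-05,  1.63151406e-05, -1.00000000e+00]]), 'force': array([-0.39849747, -0.52140228, -1.18913385]), 'moment': array([-0.01124903, -0.02863231, -0.06411793]), 'opening': 1.0003268973450918}
```

View pics/t0.png

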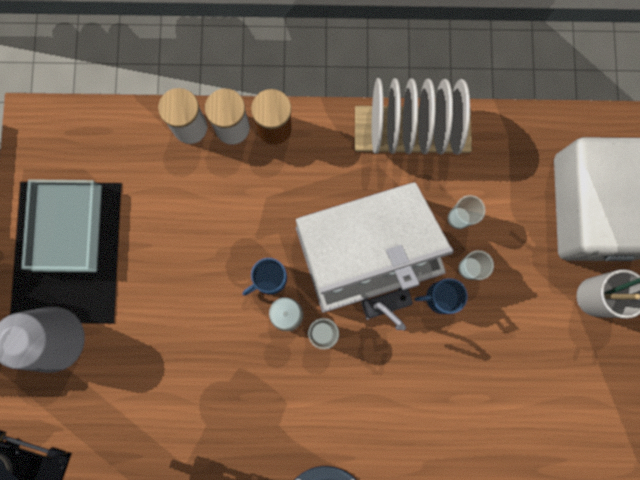

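View pics/s0.png

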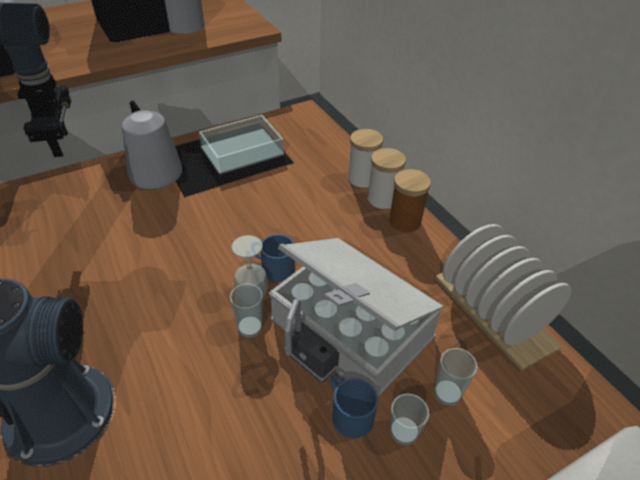

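```bash
python3 - <<'E'
import cv2
a=cv2.imread('pics/t0.png')[170:360,240:510];cv2.imwrite('pics/t0z.png',cv2.resize(a,None,fx=2.95,fy=2.95,interpolation=cv2.INTER_CUBIC))
a=cv2.imread('pics/s0.png')[220:450,220:490];cv2.imwrite('pics/s0z.png',cv2.resize(a,None,fx=2.6,fy=2.6,interpolation=cv2.INTER_CUBIC))
E
```

```text
(no output)
```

View pics/t0z.png

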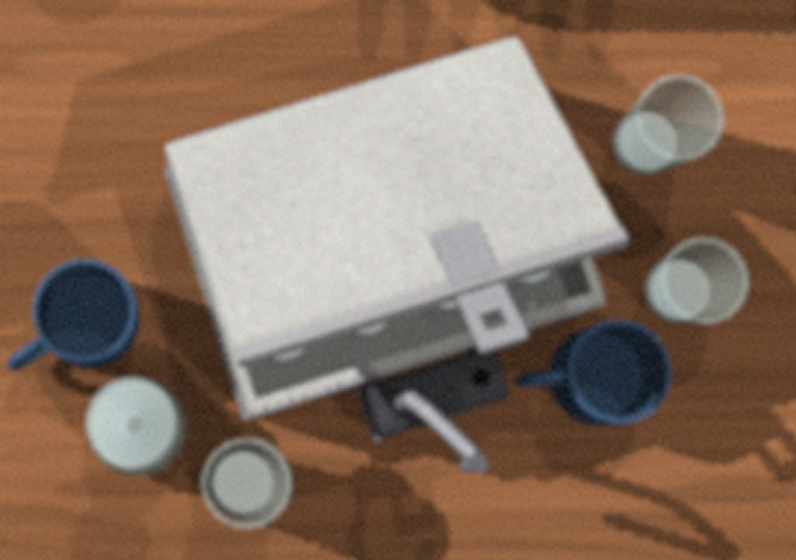

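View pics/s0z.png

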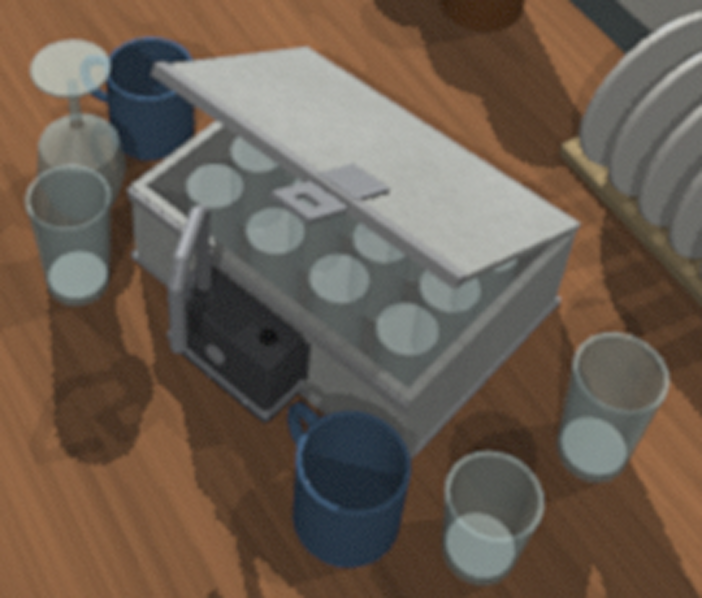

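```bash
cat > model.py <<'E'
from h import *
def W(q,p): # case->world
    c,s=np.cos(q[2]),np.sin(q[2]);return np.array([q[0]+c*p[0]-s*p[1],q[1]+s*p[0]+c*p[1],p[2]])
def lidp(q,u,y,h):
    t=q[3];return W(q,[.11-u*np.cos(t)+h*np.sin(t),y,.1+u*np.sin(t)+h*np.cos(t)])
def sh(q,r,z):
    f=q[4];return W(q,[-.14-r*np.sin(f),.035-r*np.cos(f),z])
E
cat > fit.py <<'E'
from model import *
from scipy.optimize import least_squares
import pickle
ct=cam('top');cs=cam('side');pickle.dump((ct,cs),open('c0.pkl','wb'))
T=lambda x,y:np.array([x/2.95+240,y/2.95+170]); S=lambda x,y:np.array([x/2.6+220,y/2.6+220])
obs=[(ct,T(165,145),lambda q:lidp(q,0,.15,.008)),(ct,T(518,38),lambda q:lidp(q,0,-.15,.008)),
(ct,T(627,238),lambda q:lidp(q,.22,-.15,.006)),(ct,T(240,357),lambda q:lidp(q,.22,.15,.006)),
(ct,T(482,377),lambda q:W(q,[-.14,-.035,.098])),
(ct,T(405,398),lambda q:sh(q,.01,.208)),(ct,T(478,460),lambda q:sh(q,.065,.2)),
(ct,T(245,417),lambda q:W(q,[-.11,.15,.1])),
(cs,S(152,67),lambda q:lidp(q,.22,.15,.006)),(cs,S(462,277),lambda q:lidp(q,.22,-.15,.006)),
(cs,S(578,226),lambda q:lidp(q,0,-.15,.008)),(cs,S(308,47),lambda q:lidp(q,0,.15,.008)),
(cs,S(133,190),lambda q:W(q,[-.11,.15,.1])),(cs,S(408,402),lambda q:W(q,[-.11,-.15,.1])),
(cs,S(268,338),lambda q:W(q,[-.14,-.035,.098])),(cs,S(200,212),lambda q:sh(q,.012,.208)),]
f=lambda q:np.concatenate([proj(c,m(q))-p for c,p,m in obs])
r=least_squares(f,[.6,-.1,-.3,.5,1.],loss='soft_l1')
q=r.x;print(q.round(4));print(f(q).reshape(-1,2).round(1).tolist())
np.save('q.npy',q)
print('eye',W(q,[-.14,-.035,.105]),'heel',W(q,[-.14,.035,.098]),'crown',sh(q,.035,.21),'toe',sh(q,.07,.11),'lidfront',lidp(q,.22,0,.008))
for n,p in [('lid_front',lidp(q,.22,0,.008)),('heel',W(q,[-.14,.035,.098])),('eye',W(q,[-.14,-.035,.105])),('crown',sh(q,.035,.21)),('toe',sh(q,.07,.11))]: print(n,proj(ct,p).round(1),proj(cs,p).round(1))
for n in ['mug_a','tumbler_a','short_glass','stem_glass']:
    print(n,[(atz(ct,x['xy'],0).round(3),round(x['p'],2)) for x in place_of('top',n)],[(atz(cs,x['xy'],0).round(3),round(x['p'],2)) for x in place_of('side',n)])
E
python3 fit.py
```

```text
[ 0.6281 -0.1004  0.3154  0.5528  1.0505]
[[-0.4, -0.2], [-0.6, -0.6], [-0.5, -0.4], [-0.9, 0.6], [-0.7, 0.3], [6.3, 3.4], [-0.1, -0.3], [1.0, -1.9], [2.1, -0.7], [-0.9, 0.6], [1.0, -0.0], [-0.4, 0.6], [-0.6, -1.0], [0.8, 0.9], [0.1, 0.5], [-0.7, -0.1]]
eye [ 0.50582183 -0.17709895  0.105     ] heel [ 0.4841091  -0.11055154  0.098     ] crown [ 0.46063461 -0.13651205  0.21      ] toe [ 0.43716011 -0.16247257  0.11      ] lidfront [ 0.55862632 -0.12305432  0.22231807]
lid_front [386.6 270.3] [334.9 282.3]
heel [374.5 307. ] [298.3 330.5]
eye [403.2 297.9] [323.3 348.5]
crown [392.3 316.1] [293.1 310.1]
toe [397.5 327.4] [289.2 355.4]
mug_a [(array([ 0.511, -0.289,  0.   ]), 0.8), (array([0.558, 0.14 , 0.   ]), 0.77)] [(array([ 0.513, -0.284,  0.   ]), 0.61), (array([0.551, 0.145, 0.   ]), 0.55)]
tumbler_a [(array([0.422, 0.018, 0.   ]), 0.96), (array([ 0.717, -0.337,  0.   ]), 0.7)] [(array([0.416, 0.012, 0.   ]), 0.72), (array([ 0.71 , -0.332,  0.   ]), 0.64)]
short_glass [(array([ 0.585, -0.357,  0.   ]), 0.56)] [(array([ 0.594, -0.356,  0.   ]), 0.59)]
stem_glass [(array([0.468, 0.099, 0.   ]), 0.71)] [(array([0.472, 0.098, 0.   ]), 0.86)]
```

```bash
cat > plan.py <<'E'
from h import *
def plan(x,y,z,xang,n=None,step=36.,tstep=.11,show=True):
    "straight rows to world pose; xang=tool x angle deg"
    s=bot.read_state();p=s['position'];R=s['tcp_rot'];a=np.arctan2(R[1,0],R[0,0])
    d=np.array([x,y,z])-p;t=-(np.deg2rad(xang)-a);t=(t+np.pi)%(2*np.pi)-np.pi
    m=int(np.ceil(max(np.linalg.norm(d)*1000/step,abs(t)/tstep,1)));m=n or m
    rows=[]
    for i in range(m):
        b=a-t*i/m;c,sn=np.cos(b),np.sin(b);w=d/m*1000
        rows.append([[round(c*w[0]+sn*w[1],1),round(sn*w[0]-c*w[1],1),round(-w[2],1)],round(t/m,3)])
    for i in range(0,m,5): print(rows[i:i+5])
    return rows
def st():
    s=bot.read_state();R=s['tcp_rot'];print('t',s['time_s'],'p',np.round(s['position'],4),'xang',np.rad2deg(np.arctan2(R[1,0],R[0,0])).round(2),'tilt',R[:2,2].round(4),'F',s['force'].round(2),'op',round(s['opening'],3))
E
python3 -c "
from plan import *
st();plan(.5805,-.1159,.3025,-72)"
```

```text
t 1.6 p [0.1768 0.5995 0.2226] xang 73.57 tilt [-0.  0.] F [ 0.23  0.13 -0.29] op 1.0
[[[np.float64(-23.8), np.float64(24.6), np.float64(-3.3)], np.float64(0.106)], [[np.float64(-21.1), np.float64(26.9), np.float64(-3.3)], np.float64(0.106)], [[np.float64(-18.1), np.float64(29.0), np.float64(-3.3)], np.float64(0.106)], [[np.float64(-15.0), np.float64(30.8), np.float64(-3.3)], np.float64(0.106)], [[np.float64(-11.6), np.float64(32.2), np.float64(-3.3)], np.float64(0.106)]]
[[[np.float64(-8.2), np.float64(33.2), np.float64(-3.3)], np.float64(0.106)], [[np.float64(-4.6), np.float64(33.9), np.float64(-3.3)], np.float64(0.106)], [[np.float64(-1.0), np.float64(34.2), np.float64(-3.3)], np.float64(0.106)], [[np.float64(2.6), np.float64(34.1), np.float64(-3.3)], np.float64(0.106)], [[np.float64(6.2), np.float64(33.7), np.float64(-3.3)], np.float64(0.106)]]
[[[np.float64(9.7), np.float64(32.8), np.float64(-3.3)], np.float64(0.106)], [[np.float64(13.1), np.float64(31.6), np.float64(-3.3)], np.float64(0.106)], [[np.float64(16.4), np.float64(30.0), np.float64(-3.3)], np.float64(0.106)], [[np.float64(19.5), np.float64(28.1), np.float64(-3.3)], np.float64(0.106)], [[np.float64(22.4), np.float64(25.9), np.float64(-3.3)], np.float64(0.106)]]
[[[np.float64(25.0), np.float64(23.4), np.float64(-3.3)], np.float64(0.106)], [[np.float64(27.3), np.float64(20.6), np.float64(-3.3)], np.float64(0.106)], [[np.float64(29.3), np.float64(17.6), np.float64(-3.3)], np.float64(0.106)], [[np.float64(31.0), np.float64(14.4), np.float64(-3.3)], np.float64(0.106)], [[np.float64(32.4), np.float64(11.1), np.float64(-3.3)], np.float64(0.106)]]
[[[np.float64(33.4), np.float64(7.6), np.float64(-3.3)], np.float64(0.106)], [[np.float64(34.0), np.float64(4.0), np.float64(-3.3)], np.float64(0.106)], [[np.float64(34.2), np.float64(0.4), np.float64(-3.3)], np.float64(0.106)], [[np.float64(34.1), np.float64(-3.2), np.float64(-3.3)], np.float64(0.106)]]
```

>>> {"name": "send_rows", "arguments": {
  "motion": [
    [[0,0,-35],0],
    [[0,0,-35],0],
    [[0,0,-10],0],
    [[0,0,0],0],
    [[0,0,0],0]
  ],
  "gripper": 1
}}

```text
time_s: 2.02
position: [0.1764, 0.5984, 0.3035]
tcp_rot: [[0.283, 0.959, -0.002], [0.959, -0.283, -0.005], [-0.005, -0.001, -1.0]]
force: [-0.0, 0.5, -0.8]
opening: 0.704
```

>>> {"name": "send_rows", "arguments": {
  "motion": [
    [[-24,24.5,0],0.106],
    [[-21,27,0],0.106],
    [[-18,29,0],0.106],
    [[-15,31,0],0.106],
    [[-11.5,32,0],0.106]
  ]
}}

```text
time_s: 2.43
position: [0.2572, 0.4477, 0.2973]
tcp_rot: [[0.737, 0.676, -0.008], [0.676, -0.737, -0.007], [-0.01, -0.0, -1.0]]
force: [0.8, -0.6, 0.4]
opening: 0.328
```

>>> {"name": "send_rows", "arguments": {
  "motion": [
    [[-8,33,0],0.106],
    [[-4.5,34,0],0.106],
    [[-1,34,0],0.106],
    [[2.5,34,0],0.106],
    [[6,33.5,0],0.106]
  ]
}}

```text
time_s: 2.85
position: [0.336, 0.2873, 0.2912]
tcp_rot: [[0.982, 0.186, -0.018], [0.186, -0.983, -0.014], [-0.02, 0.011, -1.0]]
force: [1.4, 0.2, -0.4]
opening: 0.018
```

>>> {"name": "send_rows", "arguments": {
  "motion": [
    [[10,33,0],0.106],
    [[13,31.5,0],0.106],
    [[16.5,30,0],0.106],
    [[19.5,28,0],0.106],
    [[22.5,26,0],0.106]
  ]
}}

```text
time_s: 3.27
position: [0.4107, 0.1253, 0.2862]
tcp_rot: [[0.932, -0.361, -0.029], [-0.362, -0.932, -0.016], [-0.021, 0.026, -0.999]]
force: [0.1, 0.4, -0.4]
opening: 0.006
```

```bash
sed -i 's/round(\([^,]*\),1)/float(round(\1,1))/g; s/round(t\/m,3)/float(round(t\/m,3))/' plan.py; python3 -c "
from plan import *
st();plan(.5805,-.1159,.29,-72)"
```

```text
t 3.2667 p [0.4107 0.1253 0.2862] xang -21.22 tilt [-0.0287 -0.0165] F [ 0.09  0.43 -0.39] op 0.006
[[[27.3, 18.2, -0.4], 0.098], [[28.9, 15.4, -0.4], 0.098], [[30.3, 12.5, -0.4], 0.098], [[31.4, 9.4, -0.4], 0.098], [[32.2, 6.3, -0.4], 0.098]]
[[[32.6, 3.1, -0.4], 0.098], [[32.8, -0.1, -0.4], 0.098], [[32.6, -3.3, -0.4], 0.098], [[32.1, -6.5, -0.4], 0.098]]
```

```bash
cat > plan.py <<'E'
from h import *
from scipy.spatial.transform import Rotation as Ro
def plan(x,y,z,xang,n=None,step=36.,tstep=.11):
    s=bot.read_state();p=s['position'];R=np.array(s['tcp_rot']);a=np.arctan2(R[1,0],R[0,0])
    d=np.array([x,y,z])-p;t=-(np.deg2rad(xang)-a);t=(t+np.pi)%(2*np.pi)-np.pi
    m=n or int(np.ceil(max(np.linalg.norm(d)*1000/step,abs(t)/tstep,1)))
    rows=[]
    for i in range(m):
        Q=R@Ro.from_euler('z',t*i/m).as_matrix();w=Q.T@d/m*1000
        rows.append([[float(round(v,1)) for v in w],float(round(t/m,3))])
    for i in range(0,m,5): print(rows[i:i+5])
    return rows
def st():
    s=bot.read_state();R=s['tcp_rot'];print('t',s['time_s'],'p',np.round(s['position'],4),'xang',np.rad2deg(np.arctan2(R[1,0],R[0,0])).round(2),'tilt',R[:2,2].round(4),'F',s['force'].round(2),'op',round(s['opening'],3))
E
python3 -c "
from plan import *
plan(.5805,-.1159,.29,-72,n=15)"
```

```text
[[[16.4, 10.9, -0.3], 0.059], [[17.0, 9.9, -0.3], 0.059], [[17.5, 8.9, -0.3], 0.059], [[18.0, 7.8, -0.3], 0.059], [[18.5, 6.8, -0.3], 0.059]]
[[[18.8, 5.7, -0.3], 0.059], [[19.1, 4.5, -0.3], 0.059], [[19.4, 3.4, -0.3], 0.059], [[19.5, 2.3, -0.3], 0.059], [[19.6, 1.1, -0.3], 0.059]]
[[[19.7, -0.1, -0.3], 0.059], [[19.6, -1.2, -0.3], 0.059], [[19.5, -2.4, -0.3], 0.059], [[19.3, -3.5, -0.3], 0.059], [[19.1, -4.7, -0.3], 0.059]]
```

>>> {"name": "send_rows", "arguments": {
  "motion": [
    [[16.5,11,0],0.06],
    [[17,10,0],0.06],
    [[17.5,9,0],0.06],
    [[18,8,0],0.06],
    [[18.5,7,0],0.06]
  ]
}}

```text
time_s: 3.68
position: [0.4647, 0.0352, 0.2796]
tcp_rot: [[0.768, -0.639, -0.041], [-0.64, -0.768, -0.016], [-0.021, 0.038, -0.999]]
force: [0.1, 1.4, -0.3]
opening: 0.005
```

>>> {"name": "send_rows", "arguments": {
  "motion": [
    [[19,5.5,0],0.06],
    [[19,4.5,0],0.06],
    [[19.5,3.5,0],0.06],
    [[19.5,2.5,0],0.06],
    [[19.5,1,0],0.06]
  ]
}}

```text
time_s: 4.1
position: [0.5158, -0.0512, 0.2712]
tcp_rot: [[0.53, -0.846, -0.054], [-0.848, -0.53, -0.012], [-0.018, 0.053, -0.998]]
force: [0.4, -0.1, -0.6]
opening: 0.004
```

```bash
python3 -c "
from plan import *
st();plan(.5805,-.1159,.27,-72,n=5)"
```

```text
t 4.1 p [ 0.5158 -0.0512  0.2712] xang -57.98 tilt [-0.0545 -0.0124] F [ 0.38 -0.06 -0.56] op 0.004
[[[17.8, -4.1, -0.3], 0.049], [[17.6, -5.0, -0.3], 0.049], [[17.4, -5.8, -0.3], 0.049], [[17.0, -6.7, -0.3], 0.049], [[16.7, -7.5, -0.3], 0.049]]
```

>>> {"name": "send_rows", "arguments": {
  "motion": [
    [[0,0,0],0],
    [[0,0,0],0],
    [[0,0,0],0],
    [[0,0,0],0],
    [[0,0,0],0]
  ]
}}

```text
time_s: 4.52
position: [0.5138, -0.0523, 0.266]
tcp_rot: [[0.528, -0.847, -0.063], [-0.849, -0.528, -0.01], [-0.025, 0.059, -0.998]]
force: [0.3, 0.3, 0.6]
opening: 0.004
```

```bash
python3 -c "
from plan import *
st()"
```

```text
t 4.5167 p [ 0.5138 -0.0523  0.266 ] xang -58.13 tilt [-0.0633 -0.0096] F [0.28 0.32 0.61] op 0.004
```

```bash
python3 -c "
from plan import *
plan(.5805,-.1159,.235,-55,n=3)
R=bot.read_state()['tcp_rot'];print('down in tool',(R.T@[0,0,-1]).round(3))"
```

```text
[[[30.0, -8.2, 9.1], -0.018], [[30.2, -7.7, 9.1], -0.018], [[30.3, -7.1, 9.1], -0.018]]
down in tool [ 0.025 -0.059  0.998]
```

>>> {"name": "send_rows", "arguments": {
  "motion": [
    [[30,-8,9],0],
    [[30,-8,8],0],
    [[30,-8,8],0],
    [[0,-0.5,10],0],
    [[0,-0.5,10],0]
  ]
}}

```text
time_s: 4.93
position: [0.5809, -0.1125, 0.2186]
tcp_rot: [[0.536, -0.842, -0.059], [-0.844, -0.536, -0.01], [-0.023, 0.055, -0.998]]
force: [-0.1, -0.2, -0.6]
opening: 0.001
```

>>> {"name": "send_rows", "arguments": {
  "motion": [
    [[0.2,-0.6,10],0],
    [[0.2,-0.6,10],0],
    [[0.3,-1,14],0],
    [[0.3,-1,14],0],
    [[0.3,-1,14],0]
  ]
}}

```text
time_s: 5.35
position: [0.5811, -0.1097, 0.1562]
tcp_rot: [[0.54, -0.84, -0.056], [-0.841, -0.541, -0.013], [-0.019, 0.054, -0.998]]
force: [-1.0, -1.4, 2.5]
opening: 0.007
```

>>> {"name": "send_rows", "arguments": {
  "motion": [
    [[0.3,-1,14],0],
    [[0.3,-1,13],0],
    [[0.3,-1,10],0],
    [[0.2,-0.5,6],0],
    [[0.2,-0.5,5],0]
  ]
}}

```text
time_s: 5.77
position: [0.579, -0.107, 0.1079]
tcp_rot: [[0.546, -0.836, -0.06], [-0.838, -0.546, -0.016], [-0.019, 0.059, -0.998]]
force: [-9.9, 1.8, 51.4]
opening: 0.006
```

>>> {"name": "send_rows", "arguments": {
  "motion": [
    [[0,2,-30],0.05],
    [[0,2,-35],0.05],
    [[0,2,-38],0.05],
    [[0,1,-20],0],
    [[0,0,-2],0]
  ]
}}

```text
time_s: 6.18
position: [0.5794, -0.1052, 0.2363]
tcp_rot: [[0.409, -0.911, -0.063], [-0.913, -0.409, -0.011], [-0.016, 0.062, -0.998]]
force: [-0.5, -0.5, 0.6]
opening: 0.003
```

```bash
python3 -c "
from plan import *
ct=cam('top','t1');cs=cam('side','s1')
import pickle;pickle.dump((ct,cs),open('c1.pkl','wb'))
a=ct['image'][170:360,240:510];cv2.imwrite('pics/t1z.png',cv2.resize(a,None,fx=2.95,fy=2.95,interpolation=cv2.INTER_CUBIC))
a=cs['image'][220:450,220:490];cv2.imwrite('pics/s1z.png',cv2.resize(a,None,fx=2.6,fy=2.6,interpolation=cv2.INTER_CUBIC))
st()"
```

```text
t 6.2833 p [ 0.5778 -0.1048  0.2331] xang -65.87 tilt [-0.0682 -0.0096] F [-0.16  0.09  0.4 ] op 0.003
```

View pics/t1z.png

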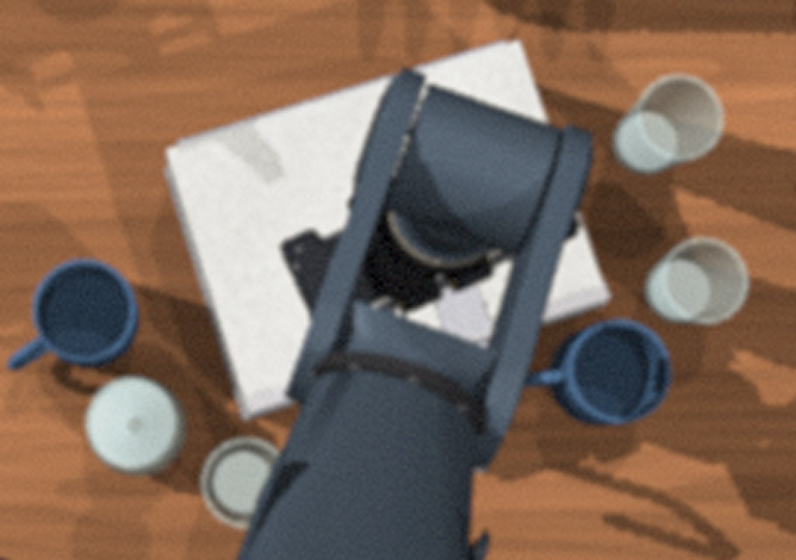

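View pics/s1z.png

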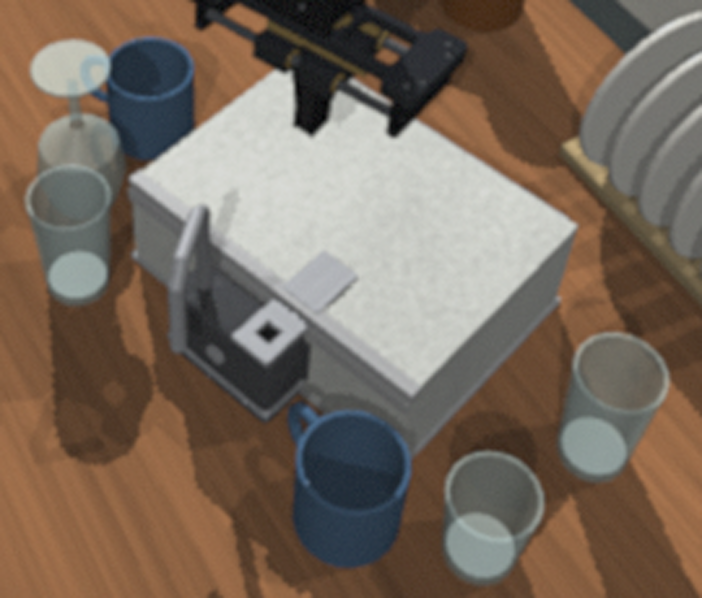

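```bash
python3 -c "
from plan import *
plan(.4593,-.1367,.245,-42,n=5)"
```

```text
[[[-3.9, 24.3, -0.7], -0.083], [[-5.9, 23.9, -0.7], -0.083], [[-7.9, 23.4, -0.7], -0.083], [[-9.8, 22.6, -0.7], -0.083], [[-11.7, 21.7, -0.7], -0.083]]
```

>>> {"name": "send_rows", "arguments": {
  "motion": [
    [[-4,24.5,-2],-0.083],
    [[-6,24,-2],-0.083],
    [[-8,23.5,-2],-0.083],
    [[-10,22.5,-2],-0.083],
    [[-12,22,-2],-0.083]
  ],
  "gripper": 0.45
}}

```text
time_s: 6.7
position: [0.4535, -0.1333, 0.2403]
tcp_rot: [[0.756, -0.649, -0.082], [-0.651, -0.759, -0.0], [-0.062, 0.053, -0.997]]
force: [-0.4, -0.4, 0.3]
opening: 0.302
```

```bash
python3 -c "
from plan import *
st();plan(.4593,-.1367,.187,-42,n=5);cs=cam('side','s2')
a=cs['image'][180:410,170:440];cv2.imwrite('pics/s2z.png',cv2.resize(a,None,fx=2.6,fy=2.6,interpolation=cv2.INTER_CUBIC))"
```

```text
t 6.7 p [ 0.4535 -0.1333  0.2403] xang -40.74 tilt [-0.0817 -0.0004] F [-0.42 -0.44  0.3 ] op 0.302
[[[2.0, -0.8, 10.5], 0.004], [[2.0, -0.8, 10.5], 0.004], [[2.0, -0.8, 10.5], 0.004], [[2.0, -0.8, 10.5], 0.004], [[2.0, -0.8, 10.5], 0.004]]
```

View pics/s2z.png

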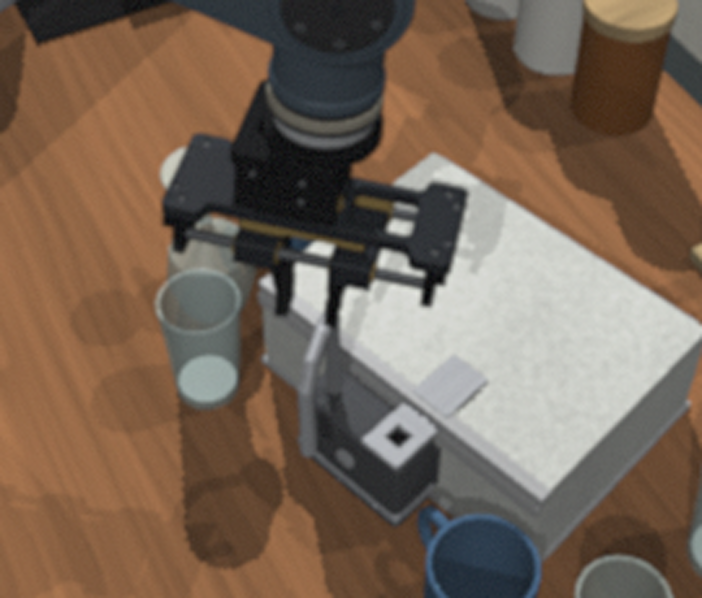

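>>> {"name": "send_rows", "arguments": {
  "motion": [
    [[5,-1.5,2],0],
    [[4,-1.5,5],0.01],
    [[1,-0.5,12],0.01],
    [[0.5,-0.5,15],0],
    [[0,0,13],0]
  ]
}}

```text
time_s: 7.17
position: [0.4546, -0.136, 0.1853]
tcp_rot: [[0.739, -0.667, -0.092], [-0.67, -0.743, 0.004], [-0.071, 0.058, -0.996]]
force: [-0.1, 0.2, 0.1]
opening: 0.544
```

```bash
python3 -c "
from plan import *
st();plan(.4593,-.1367,.186,-42,n=3);cs=cam('side','s3')
a=cs['image'][180:410,170:440];cv2.imwrite('pics/s3z.png',cv2.resize(a,None,fx=2.6,fy=2.6,interpolation=cv2.INTER_CUBIC))"
```

```text
t 7.1667 p [ 0.4546 -0.136   0.1853] xang -42.18 tilt [-0.092   0.0045] F [-0.07  0.21  0.08] op 0.544
[[[1.3, -0.9, -0.4], -0.001], [[1.3, -0.9, -0.4], -0.001], [[1.3, -0.9, -0.4], -0.001]]
```

View pics/s3z.png

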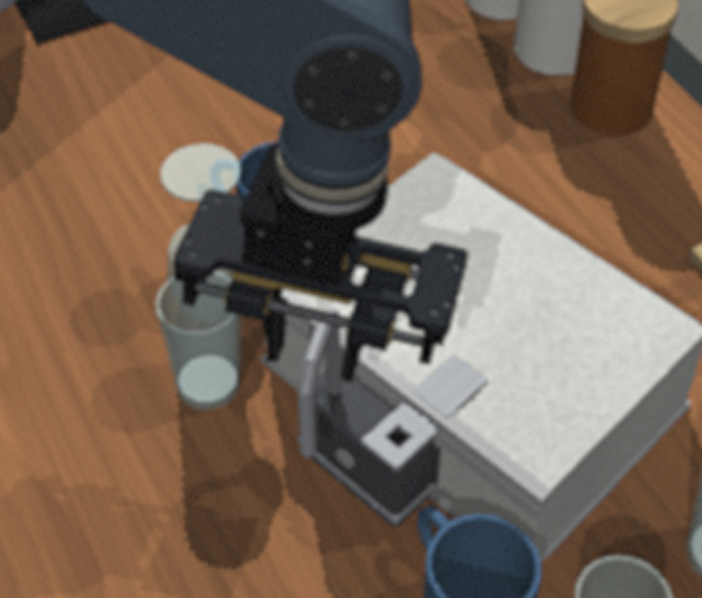

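>>> {"name": "send_rows", "arguments": {
  "motion": [
    [[3,-2,-1],0],
    [[1,-1,-1],0],
    [[0.5,0,-1],0],
    [[0.5,0,-1],0],
    [[0.5,0,-1],0]
  ],
  "gripper": 1
}}

```text
time_s: 7.63
position: [0.4621, -0.1358, 0.1842]
tcp_rot: [[0.738, -0.667, -0.101], [-0.67, -0.743, 0.01], [-0.082, 0.06, -0.995]]
force: [-0.1, -0.2, 0.2]
opening: 0.257
```

>>> {"name": "send_rows", "arguments": {
  "motion": [
    [[0.5,0,-1],0],
    [[0.5,0,-1],0],
    [[0.5,0,-1],0],
    [[0.5,0,-1],0],
    [[0.5,0,-1],0]
  ]
}}

```text
time_s: 8.05
position: [0.4613, -0.1349, 0.187]
tcp_rot: [[0.738, -0.666, -0.108], [-0.669, -0.743, 0.015], [-0.09, 0.061, -0.994]]
force: [-0.3, 0.9, -11.9]
opening: 0.125
```

```bash
python3 -c "
from plan import *
st();cs=cam('side','s4');ct=cam('top')
a=cs['image'][200:390,200:410];cv2.imwrite('pics/s4z.png',cv2.resize(a,None,fx=3.1,fy=3.1,interpolation=cv2.INTER_CUBIC))
st()"
```

```text
t 8.05 p [ 0.4613 -0.1349  0.187 ] xang -42.2 tilt [-0.1076  0.0153] F [ -0.32   0.91 -11.92] op 0.125
t 8.15 p [ 0.4613 -0.1349  0.1871] xang -42.2 tilt [-0.1079  0.0154] F [ -0.29   0.37 -12.67] op 0.128
```

View pics/s4z.png

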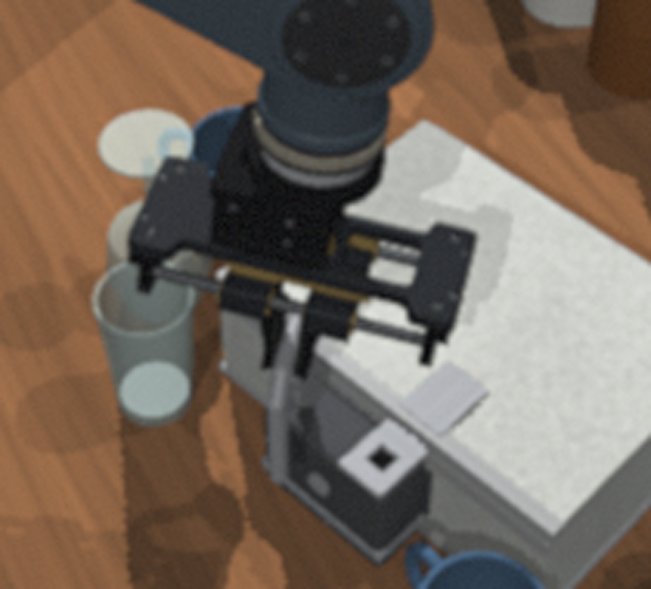

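>>> {"name": "send_rows", "arguments": {
  "motion": [
    [[1,0,0],-0.03],
    [[2,-0.1,0],-0.06],
    [[3,-0.1,0],-0.088],
    [[3,-0.1,0],-0.088],
    [[3,-0.1,0],-0.088]
  ]
}}

```text
time_s: 8.57
position: [0.4713, -0.1413, 0.1866]
tcp_rot: [[0.927, -0.358, -0.108], [-0.358, -0.933, 0.016], [-0.107, 0.024, -0.994]]
force: [-1.3, 1.7, -4.8]
opening: 0.122
```

```bash
cat > g.py <<'E'
from plan import *
q=np.load('q.npy')
def g():
    st();s=bot.read_state();R=s['tcp_rot'];p=s['position']-.019*R[:,2];a=np.arctan2(R[1,0],R[0,0])
    f=-(a-np.deg2rad(18.07));H=np.array([.4841,-.1106])
    e=H+.035*np.array([np.sin(a),-np.cos(a)])
    d=R[:2,:2].T@(e-p[:2])*1000
    print('phi',round(f,3),'grasp',p.round(4),'r',np.linalg.norm(p[:2]-H).round(4),'bar centre error in tool xy mm',d.round(1),'Ftool',(R.T@s['force']).round(1))
if __name__=='__main__': g()
E
python3 g.py
```

```text
t 8.5667 p [ 0.4713 -0.1413  0.1866] xang -21.13 tilt [-0.1085  0.0161] F [-1.34  1.75 -4.77] op 0.122
phi 0.684 grasp [ 0.4734 -0.1416  0.2055] r 0.0328 bar centre error in tool xy mm [-1.1  2.2] Ftool [-1.4 -1.3  4.9]
```

>>> {"name": "send_rows", "arguments": {
  "motion": [
    [[3,0,0.2],-0.09],
    [[3,0,0.2],-0.09],
    [[3,0,0.2],-0.09],
    [[3,0,0.2],-0.09],
    [[3,0,0.2],-0.09]
  ]
}}

```text
time_s: 8.98
position: [0.4864, -0.1433, 0.1867]
tcp_rot: [[0.989, 0.101, -0.108], [0.104, -0.994, 0.018], [-0.105, -0.029, -0.994]]
force: [0.2, 3.0, -4.6]
opening: 0.128
```

```bash
python3 g.py
```

```text
t 8.9833 p [ 0.4864 -0.1433  0.1867] xang 5.98 tilt [-0.1078  0.0177] F [ 0.23  2.97 -4.55] op 0.128
phi 0.211 grasp [ 0.4885 -0.1436  0.2056] r 0.0333 bar centre error in tool xy mm [-0.9  1.7] Ftool [ 1.  -2.8  4.6]
```

>>> {"name": "send_rows", "arguments": {
  "motion": [
    [[1.5,0,0.2],-0.05],
    [[1.5,0,0.2],-0.05],
    [[1.5,0,0.2],-0.05],
    [[1.4,0,0.3],-0.04],
    [[0.7,0,0.3],-0.018]
  ]
}}

```text
time_s: 9.4
position: [0.4937, -0.1417, 0.1868]
tcp_rot: [[0.943, 0.314, -0.107], [0.317, -0.948, 0.018], [-0.096, -0.051, -0.994]]
force: [-0.9, 1.1, -4.8]
opening: 0.127
```

```bash
python3 g.py; python3 -c "
from h import *
cs=cam('side','s5');ct=cam('top')
a=cs['image'][250:390,230:410];cv2.imwrite('pics/s5z.png',cv2.resize(a,None,fx=4,fy=4,interpolation=cv2.INTER_CUBIC))
a=ct['image'][220:360,320:490];cv2.imwrite('pics/t5z.png',cv2.resize(a,None,fx=4,fy=4,interpolation=cv2.INTER_CUBIC))
"
```

```text
t 9.4 p [ 0.4937 -0.1417  0.1868] xang 18.59 tilt [-0.1069  0.0177] F [-0.9   1.15 -4.82] op 0.127
phi -0.009 grasp [ 0.4957 -0.1421  0.2057] r 0.0335 bar centre error in tool xy mm [-1.   1.5] Ftool [-0.  -1.1  4.9]
```

View pics/s5z.png

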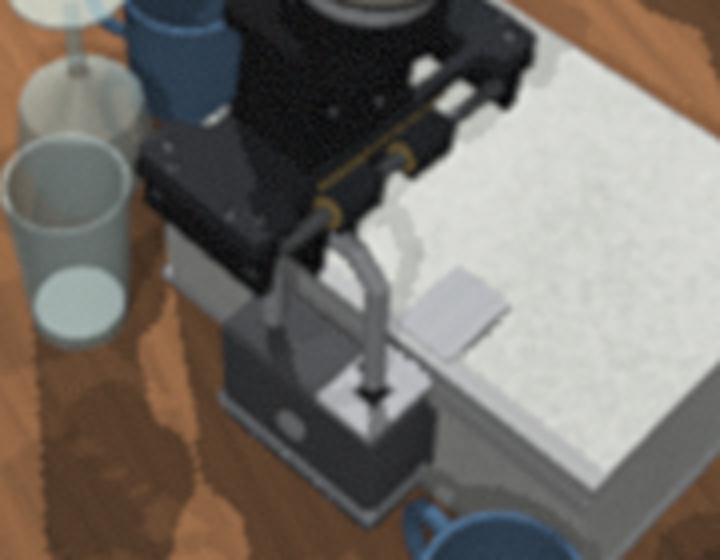

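View pics/t5z.png

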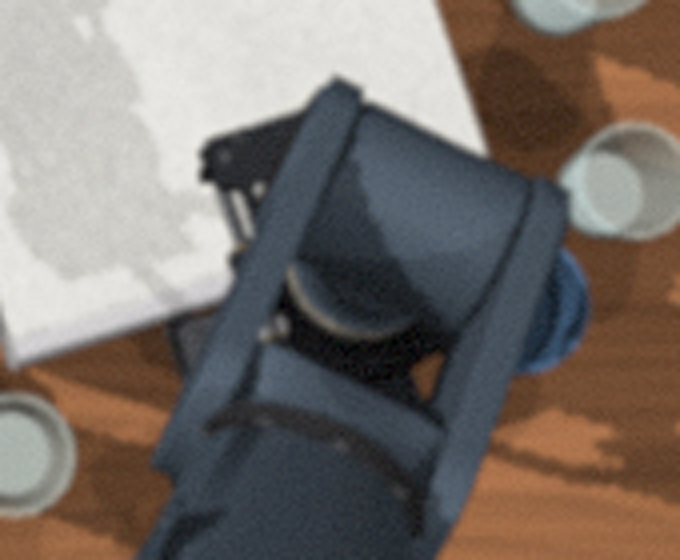

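>>> {"name": "send_rows", "arguments": {
  "motion": [
    [[0.1,0.05,1],0],
    [[0.1,0.1,1.5],0],
    [[0.2,0.1,1.5],0],
    [[0.2,0.1,1.5],0],
    [[0.2,0.1,1.5],0]
  ]
}}

```text
time_s: 9.92
position: [0.494, -0.142, 0.1837]
tcp_rot: [[0.945, 0.31, -0.105], [0.314, -0.949, 0.016], [-0.095, -0.048, -0.994]]
force: [-3.5, 1.8, 4.2]
opening: 0.129
```

```bash
python3 g.py
```

```text
t 9.9167 p [ 0.494  -0.142   0.1837] xang 18.36 tilt [-0.1049  0.0161] F [-3.5   1.83  4.21] op 0.129
phi -0.005 grasp [ 0.496  -0.1423  0.2026] r 0.0339 bar centre error in tool xy mm [-1.3  1.2] Ftool [-3.1 -3.  -3.8]
```

>>> {"name": "send_rows", "arguments": {
  "motion": [
    [[0.2,0.1,1.5],0],
    [[0.2,0.1,1.5],0],
    [[0.2,0.1,1.5],0],
    [[0.2,0.1,1.5],0],
    [[0.2,0.1,1.5],0]
  ]
}}

```text
time_s: 10.33
position: [0.4941, -0.142, 0.1767]
tcp_rot: [[0.945, 0.31, -0.105], [0.313, -0.949, 0.016], [-0.095, -0.048, -0.994]]
force: [-2.8, 3.3, 4.8]
opening: 0.124
```

```bash
python3 g.py
```

```text
t 10.3333 p [ 0.4941 -0.142   0.1767] xang 18.35 tilt [-0.1047  0.0157] F [-2.79  3.3   4.79] op 0.124
phi -0.005 grasp [ 0.4961 -0.1423  0.1956] r 0.0339 bar centre error in tool xy mm [-1.4  1.1] Ftool [-2.1 -4.2 -4.4]
```

>>> {"name": "send_rows", "arguments": {
  "motion": [
    [[0.2,0.1,2.2],0],
    [[0.2,0.1,2.2],0],
    [[0.2,0.1,2.2],0],
    [[0.2,0.1,2.2],0],
    [[0.2,0.1,2.2],0]
  ]
}}

```text
time_s: 10.75
position: [0.4943, -0.1421, 0.1655]
tcp_rot: [[0.945, 0.31, -0.105], [0.313, -0.949, 0.015], [-0.095, -0.047, -0.994]]
force: [-3.8, 2.6, 13.3]
opening: 0.124
```

```bash
python3 g.py;python3 -c "
from h import *
cs=cam('side','s6')
a=cs['image'][250:390,230:410];cv2.imwrite('pics/s6z.png',cv2.resize(a,None,fx=4,fy=4,interpolation=cv2.INTER_CUBIC))
"
```

```text
t 10.75 p [ 0.4943 -0.1421  0.1655] xang 18.35 tilt [-0.1046  0.0154] F [-3.84  2.6  13.32] op 0.124
phi -0.005 grasp [ 0.4962 -0.1424  0.1844] r 0.0341 bar centre error in tool xy mm [-1.5  1. ] Ftool [ -4.1  -4.3 -12.8]
```

View pics/s6z.png

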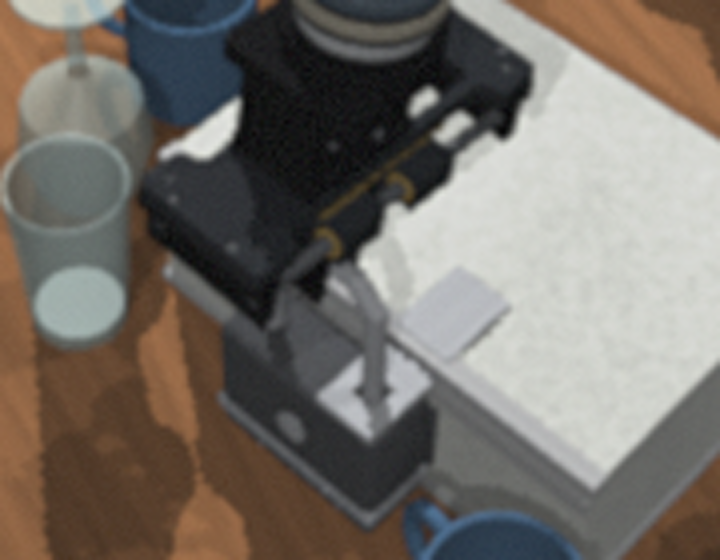

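>>> {"name": "send_rows", "arguments": {
  "motion": [
    [[0.2,0.1,1.5],0],
    [[0.2,0.1,1.5],0],
    [[0.2,0.1,1.5],0],
    [[0.1,0,0.5],0],
    [[0,0,0],0]
  ]
}}

```text
time_s: 11.22
position: [0.4942, -0.1421, 0.1644]
tcp_rot: [[0.945, 0.311, -0.105], [0.314, -0.949, 0.015], [-0.095, -0.047, -0.994]]
force: [-3.4, 2.7, 5.4]
opening: 0.124
```

```bash
python3 g.py
```

```text
t 11.2167 p [ 0.4942 -0.1421  0.1644] xang 18.39 tilt [-0.105   0.0145] F [-3.43  2.69  5.41] op 0.124
phi -0.006 grasp [ 0.4962 -0.1424  0.1833] r 0.034 bar centre error in tool xy mm [-1.5  1. ] Ftool [-2.9 -3.9 -5. ]
```

>>> {"name": "send_rows", "arguments": {
  "motion": [
    [[0.2,0.1,2],0],
    [[0.2,0.1,2.2],0],
    [[0.2,0.1,2.2],0],
    [[0.2,0.1,2.2],0],
    [[0.2,0.1,2.2],0]
  ]
}}

```text
time_s: 11.63
position: [0.4944, -0.1422, 0.1587]
tcp_rot: [[0.944, 0.312, -0.104], [0.315, -0.949, 0.013], [-0.095, -0.045, -0.995]]
force: [-2.8, 2.3, 8.7]
opening: 0.126
```

```bash
python3 g.py
```

```text
t 11.6333 p [ 0.4944 -0.1422  0.1587] xang 18.43 tilt [-0.1039  0.0128] F [-2.85  2.34  8.73] op 0.126
phi -0.006 grasp [ 0.4963 -0.1425  0.1776] r 0.0341 bar centre error in tool xy mm [-1.5  0.9] Ftool [-2.8 -3.5 -8.4]
```

>>> {"name": "send_rows", "arguments": {
  "motion": [
    [[0.2,0.1,2.2],0],
    [[0.2,0.1,2.2],0],
    [[0.2,0.1,2.2],0],
    [[0.2,0.1,2.2],0],
    [[0.2,0.1,2.2],0]
  ]
}}

```text
time_s: 12.05
position: [0.4943, -0.142, 0.149]
tcp_rot: [[0.944, 0.312, -0.103], [0.315, -0.949, 0.012], [-0.094, -0.044, -0.995]]
force: [-2.6, 2.0, 8.3]
opening: 0.123
```

```bash
python3 g.py
```

```text
t 12.05 p [ 0.4943 -0.142   0.149 ] xang 18.44 tilt [-0.1033  0.0124] F [-2.57  1.97  8.33] op 0.123
phi -0.006 grasp [ 0.4962 -0.1423  0.1679] r 0.0339 bar centre error in tool xy mm [-1.5  1.1] Ftool [-2.6 -3.  -8. ]
```

>>> {"name": "send_rows", "arguments": {
  "motion": [
    [[0.2,0.1,2.2],0],
    [[0.2,0.1,2.2],0],
    [[0.2,0.1,2.2],0],
    [[0.1,0,1],0],
    [[0,0,0.2],0]
  ]
}}

```text
time_s: 12.47
position: [0.4943, -0.1421, 0.1492]
tcp_rot: [[0.944, 0.313, -0.103], [0.315, -0.949, 0.011], [-0.094, -0.043, -0.995]]
force: [-3.6, 2.7, 6.6]
opening: 0.126
```

```bash
python3 g.py; python3 -c "
from h import *
cs=cam('side','s7')
a=cs['image'][250:390,230:410];cv2.imwrite('pics/s7z.png',cv2.resize(a,None,fx=4,fy=4,interpolation=cv2.INTER_CUBIC))
"
```

```text
t 12.4667 p [ 0.4943 -0.1421  0.1492] xang 18.47 tilt [-0.1028  0.0107] F [-3.56  2.69  6.6 ] op 0.126
phi -0.007 grasp [ 0.4963 -0.1423  0.1681] r 0.0339 bar centre error in tool xy mm [-1.5  1.1] Ftool [-3.1 -3.9 -6.2]
```

View pics/s7z.png

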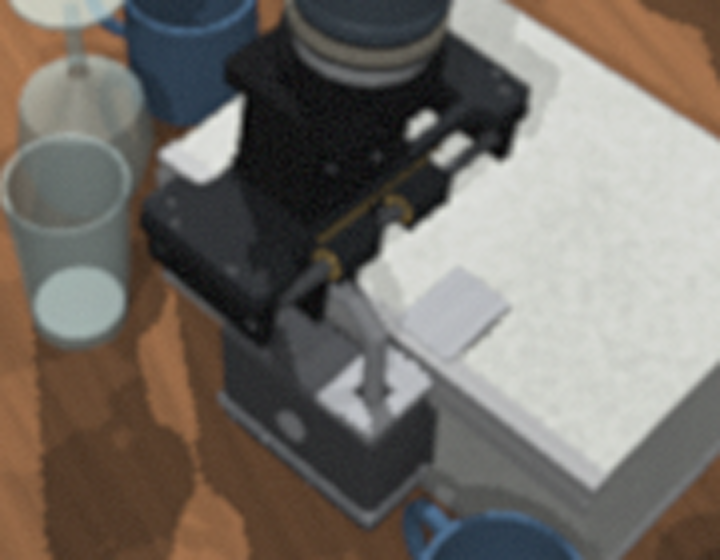

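>>> {"name": "send_rows", "arguments": {
  "motion": [
    [[0.1,0.1,1],0],
    [[0.2,0.1,1.8],0],
    [[0.2,0.1,2.2],0],
    [[0.2,0.1,2.2],0],
    [[0.2,0.1,2.2],0]
  ]
}}

```text
time_s: 12.93
position: [0.4945, -0.1422, 0.1475]
tcp_rot: [[0.944, 0.313, -0.102], [0.316, -0.949, 0.009], [-0.094, -0.04, -0.995]]
force: [-6.6, 4.5, 22.4]
opening: 0.126
```

```bash
python3 g.py
```

```text
t 12.9333 p [ 0.4945 -0.1422  0.1475] xang 18.49 tilt [-0.1017  0.0089] F [-6.56  4.48 22.36] op 0.126
phi -0.007 grasp [ 0.4964 -0.1423  0.1664] r 0.034 bar centre error in tool xy mm [-1.6  1. ] Ftool [ -6.9  -7.2 -21.5]
```

>>> {"name": "send_rows", "arguments": {
  "motion": [
    [[0,0,-0.5],0],
    [[0,0,-1],0],
    [[0,0,-1],0],
    [[0,0,-1.3],0],
    [[0,0,-1.3],0]
  ]
}}

```text
time_s: 13.35
position: [0.4942, -0.142, 0.1538]
tcp_rot: [[0.944, 0.314, -0.102], [0.316, -0.949, 0.008], [-0.094, -0.04, -0.995]]
force: [-1.0, 0.7, -6.6]
opening: 0.126
```

```bash
python3 g.py
```

```text
t 13.35 p [ 0.4942 -0.142   0.1538] xang 18.53 tilt [-0.102   0.0082] F [-0.98  0.7  -6.59] op 0.126
phi -0.008 grasp [ 0.4961 -0.1422  0.1727] r 0.0338 bar centre error in tool xy mm [-1.4  1.2] Ftool [-0.1 -0.7  6.7]
```

>>> {"name": "send_rows", "arguments": {
  "motion": [
    [[0,0,-1],0],
    [[0,0,-1],0],
    [[0,0,-1],0],
    [[0,0,-1],0],
    [[0,0,-1],0]
  ]
}}

```text
time_s: 13.77
position: [0.4941, -0.142, 0.1542]
tcp_rot: [[0.944, 0.313, -0.105], [0.316, -0.949, 0.01], [-0.097, -0.043, -0.994]]
force: [-0.4, 0.3, -9.2]
opening: 0.123
```

```bash
python3 g.py
```

```text
t 13.7667 p [ 0.4941 -0.142   0.1542] xang 18.52 tilt [-0.1052  0.0102] F [-0.44  0.3  -9.19] op 0.123
phi -0.008 grasp [ 0.4961 -0.1422  0.173 ] r 0.0338 bar centre error in tool xy mm [-1.4  1.3] Ftool [ 0.6 -0.   9.2]
```

>>> {"name": "send_rows", "arguments": {
  "motion": [
    [[0,0,0],0],
    [[0,0,-0.8],0],
    [[0,0,-0.8],0],
    [[0,0,-0.8],0],
    [[0,0,-0.8],0]
  ],
  "gripper": 0.45
}}

```text
time_s: 14.18
position: [0.4989, -0.1448, 0.1605]
tcp_rot: [[0.945, 0.313, -0.095], [0.315, -0.949, 0.005], [-0.089, -0.035, -0.995]]
force: [0.4, -0.0, 0.1]
opening: 0.419
```

```bash
python3 g.py; python3 -c "
from h import *
cs=cam('side','s8')
a=cs['image'][250:390,230:410];cv2.imwrite('pics/s8z.png',cv2.resize(a,None,fx=4,fy=4,interpolation=cv2.INTER_CUBIC))
"
```

```text
t 14.1833 p [ 0.4989 -0.1448  0.1605] xang 18.45 tilt [-0.0955  0.005 ] F [ 0.35 -0.    0.05] op 0.419
phi -0.007 grasp [ 0.5007 -0.1449  0.1794] r 0.0381 bar centre error in tool xy mm [-4.9 -2.7] Ftool [ 0.3  0.1 -0.1]
```

View pics/s8z.png

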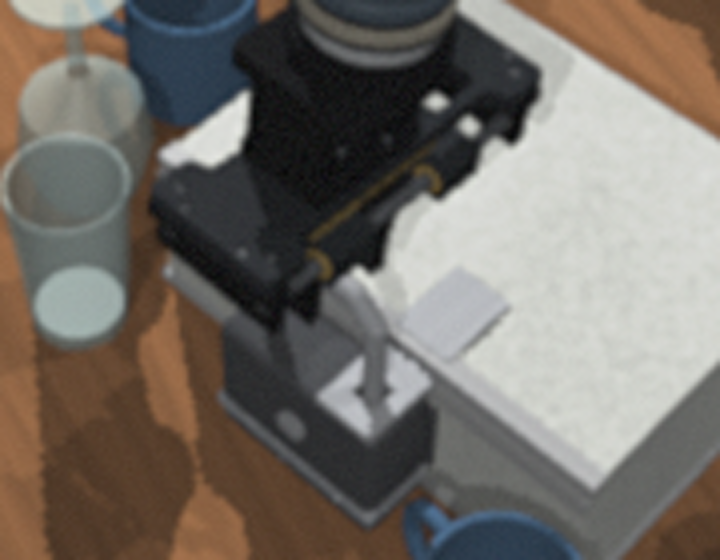

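>>> {"name": "send_rows", "arguments": {
  "motion": [
    [[-3,0,-2],0],
    [[-2,-0.5,-12],0],
    [[-2,-0.7,-22],0],
    [[-3,-1,-30],0],
    [[-3,-1,-30],0]
  ]
}}

```text
time_s: 14.65
position: [0.4906, -0.1451, 0.2563]
tcp_rot: [[0.944, 0.313, -0.107], [0.316, -0.949, 0.011], [-0.098, -0.044, -0.994]]
force: [-0.1, -0.2, 0.3]
opening: 0.552
```

>>> {"name": "send_rows", "arguments": {
  "motion": [
    [[-3,0,-30],0],
    [[-3,10,-20],0],
    [[-3,30,0],0],
    [[-3,30,0],0],
    [[0,10,0],0]
  ]
}}

```text
time_s: 15.07
position: [0.5116, -0.2265, 0.3177]
tcp_rot: [[0.943, 0.319, -0.092], [0.32, -0.947, 0.001], [-0.087, -0.031, -0.996]]
force: [0.5, 0.7, 0.1]
opening: 0.549
```

```bash
python3 -c "
from plan import *
from model import *
st();cs=cam('side','s9');ct=cam('top','t9')
a=cs['image'][220:450,220:490];cv2.imwrite('pics/s9z.png',cv2.resize(a,None,fx=2.6,fy=2.6,interpolation=cv2.INTER_CUBIC))
q=np.load('q.npy');q[4]=0
for z in (.16,.17,.175,.18,.21): print(z,proj(cs,sh(q,.035,z)).round(1),((proj(cs,sh(q,.035,z))-220)*2.6).round())
print(place_of('side','crown')[:2])
"
```

```text
t 15.0667 p [ 0.5116 -0.2265  0.3177] xang 18.74 tilt [-0.0919  0.0013] F [0.49 0.7  0.06] op 0.549
0.16 [310.8 322. ] [236. 265.]
0.17 [310.8 318.9] [236. 257.]
0.175 [310.9 317.3] [236. 253.]
0.18 [310.9 315.7] [236. 249.]
0.21 [311. 306.] [237. 224.]
[{'xy': [312.5, 316.8], 'p': 0.63}]
```

View pics/s9z.png

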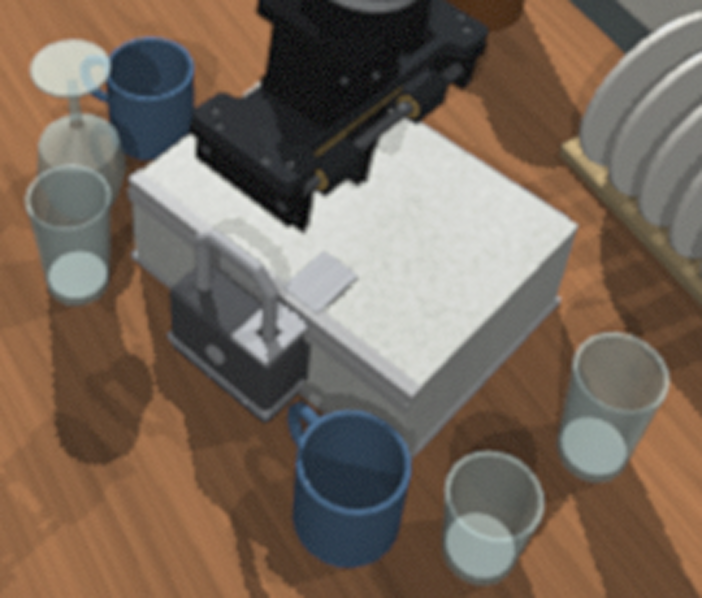

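View pics/t9.png

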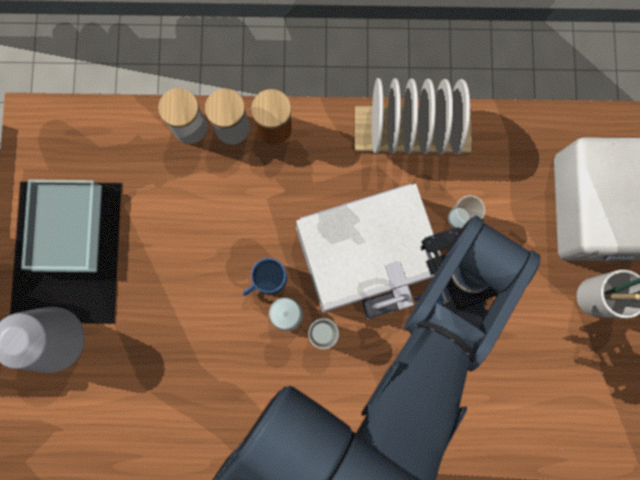

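```bash
python3 -c "
from plan import *
cam('side');print(place_of('side','crown')[:1]);st();print(bot.hand_in())"
```

```text
[{'xy': [312.6, 317.6], 'p': 0.79}]
t 15.3167 p [ 0.5097 -0.2215  0.3155] xang 18.89 tilt [-0.0973  0.0072] F [ 0.25  0.63 -0.07] op 0.552
the job is handed in; nothing more can be done
None
```

The job is done and handed in at about 15.3 s: the lid is shut with its tab on the lock, and the shackle is through the eye and locked down.

- **Lid:** I pushed it down with closed fingertips. The pictures show it flat and the eye over the lock's hole. The fingertip force read about 51 N on the lid as it met the case rim. That was harder than I meant. If the 40 N limit on the arm and gripper body also counts the fingertips, this broke it. The wrist force stayed well under 120 N.
- **Shackle swing:** I gripped the cross bar and swung it from about 1.05 rad to about -0.01 rad. The side picture showed the toe over the eye, and it went in without catching.
- **Press:** I pressed down in small steps. The most force I read was about 22 N, at the hard stop about 37 mm down. I did not see the click as a separate drop in force, because readings came only at the end of each call.
- **Pawl check:** The shackle came up about 4.6 mm from the stop, a little more than the 3 mm expected. It then held against a 9 N upward pull. After I let go it stayed put for about a second, with its crown about 176 mm above the worktop, or 34 mm down.

The glasses and mugs in view stand where they were in the last pictures. The arm hid part of the top view on that side, but the side view showed them all. The gripper was clear of everything, with force readings near zero.

The tool sagged slowly throughout and ended about 0.1 rad off vertical, which did not get in the way.

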